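# Switch the chip-extraction diverter valve to the green outlet

### The arm

A 6-joint arm with a two-finger parallel gripper is mounted at the origin on the work surface. World frame = base frame: x ahead of the robot, y to its left, z up, the work surface at z = 0. Lengths are in m, angles in degrees, forces in N, time in s.
With the tool pointing down it reaches from about 0.4 to 0.825 m from the base axis. Payload 7 kg.
Tool frame: the origin (TCP) lies at the very end of the fingers, on their centre line; the grasp point (between the pads) lies 19 mm behind it; z points along the fingers, y is the line along which they close (so a half turn about z gives the same grasp; the last joint's range is limited). The gripper opens to 88 mm and grips with 3 to 60 N. Pads are 19 mm wide; open, the fingers measure 130 mm over their backs; the gripper's body (78 mm by 193 mm) begins 47 mm behind the grasp point.
Start: joints at [83.256, 20.546, 0.682, 0, -70.136, -16.507], TCP at [0.266, 0.62, 0.227] pointing down, gripper open.
Joint ranges: [-176.03, 176.03], [-82.01, 121.73], [-58.28, 71.71], [-173.87, 95.51], [-174.79, -0.11], [-173.66, 173.66]. Speed limits (degrees/s): [136.94, 136.94, 172.46, 180, 180, 180].

### API

Orientations are given as [roll, pitch, yaw] about the fixed x, y, z axes, in that order (R = Rz(yaw) Ry(pitch) Rx(roll)).
In Python, from plant import get_state, imaging, r, finder gives the robot as it stands.
- The arm moves only by the shell command python3 -m handwheel 'ROWS' [FORCE]. ROWS is JSON, a list of rows, each a list of 5 numbers: the closure, from 0 (fully open) to 1 (shut), then the shift along the world's x, y, z in cm, then the turn about the world's z in degrees. A call has 1 to 8 rows; each row is the pose to reach, as a shift and turn from the pose commanded when the call began; what a row does not reach only later rows make up. A row lasts 1/8 s, in which the tool goes at most 62.5 mm and 10.7 degrees, less where a joint would pass 70% of its speed; a pose out of reach is approached as far as the arm can. A call with a gripper value outside its range is refused whole. The fingers move at their own pace and stop on an object; FORCE is the grip in N (left out, the last holds). Time passes only in rows, so rows that repeat a pose let the fingers close. It gives the time, the measured TCP pose, the force, the opening and the grip force at its end, in the units of the state.
- get_state(): the state, without advancing time (a new reading comes with each control period).
- imaging.capture(name): name is "scene" or "side" or "wrist"; returns (picture, depth): 480x640x3 uint8, red, green, blue; 480x640 float32, m along the optical axis (not along the pixel's ray), 0 where there is no reading.
- imaging.get_calibration(name): a dict with "fx", "fy", "cx", "cy" (pixels), "rvec" (rotation vector, rad) and "tvec" (3), from world to camera coordinates, as OpenCV has them; the wrist camera has in their place "hand_eye" (4x4, takes a point from camera to tool coordinates, whose origin is the TCP and whose axes are the flange's). Camera axes: x right, y down, z forward; pixel columns grow to the right and rows downward; lengths in m; the calibration is good to about 2 mm. A picture is of the moment at which its call begins: read the wrist's pose just before it. get_calibration takes no time and is no camera call.
- r.close_job(): hands the job in; it is judged then, once.
Trained networks look in the newest picture that a camera, given by its name, has taken for a name from the list of things; names that differ only in an ending like _2 or _b are one class to them, and where a whole thing is asked for, a point or a joint stands for the part that bears it (a point fixed in the world has none). Each returns a list of dicts, best first, with "p" (0 to 1); they miss things now and then, are a little off and sometimes report something else, mostly with a low value. They report only what shows in the picture. A call takes as long as a camera call.
- finder.cut_out(camera, query): "region" (480x640 bool, what is visible of it) and "pixel" ([column, row] in pixels, amid what is visible of it).
The state is a dict: "time_s": time; "joints": joint angles; "qd": joint speeds; "joint_torque": joint torques, N m; "tcp_pos": TCP position; "eef_rot": TCP orientation; "contact_force": force on the tool from outside, world axes, zero at the start; "moment": the same for the moment, N m; "gripper_width": finger opening in m; "gripper_force": force on a finger pad.
Only numpy, scipy, OpenCV 4.12 (cv2) and the standard library are available. Lean on these libraries where they do the work, as an engineer would, in place of code of your own. Each camera call takes 0.05 s, during which the arm holds its last target. There are 200 camera calls.

### The job

The round diverter valve on the bench is locked at its white mark: pull its red knob up to unlock it, turn the pointer round to the green mark, and push the knob fully down into its seat there, then let go. The coloured marks were stuck on only roughly, so feel for the seat near the green mark: the knob goes down only there. Leave the tools and other loose things on the bench where they are.

Things in the scene. Friction and masses are not known exactly. Their poses are not given: they have to be found in the camera images.
- knob_grip (a point): Red knob on the fixed grey round valve (drum 160 mm across, 85 mm tall; stub pipes 146 mm out). Point on the vertical turning axis at grip height, 120 mm above the bench when the knob is down. Upright grip bar 56 mm long, 16 mm thick, from 23 mm below this point to 13 mm above it, on a round skirt 88 mm across, 10 mm thick. x axis: along the bar, towards the white pointer; z: up.
- pointer_tip (a point): Outer tip of the white pointer strip on the knob's skirt, 58 mm from the turning axis, 22 mm below knob_grip, on the bar's line.
- knob_lift (a joint): Knob's height, m: 0 = fully down in a seat (locked), 0.016 = upper stop. About 4 N of friction holds it at any height, no spring. Locked below 0.011 by a pin under the skirt; higher it turns. Away from a seat the pin lands on a ledge and the knob stops at about 0.012. A seat takes the pin within about 2 degrees.
- knob_turn (a joint): Turn of the knob, rad, positive anticlockwise seen from above; 0 at the white mark, stops at +2.5 and -2.5. Friction about 0.06 N m. Three seats: at the white mark and one near each of the green and blue marks.
- green_mark: Green disc 22 mm across, 4 mm thick, on the drum's top, about 68 mm from the knob's axis and about 100 degrees from the white mark, on either side; origin at the centre of its underside. Its seat, hidden under the knob, lies within 25 degrees of it, either way, about the knob's axis.
- blue_mark: Blue disc like the green one, about 100 degrees from the white mark on the other side: the outlet not wanted.
- chisel_a: Loose chisel with a brown wooden handle, about 210 mm long, lying beside the valve; leave it.
- wax_tin: Loose yellow-banded wax tin, 64 mm across, 45 mm tall, beside the valve; leave it.
- offcut: Loose pale wooden offcut 70 x 45 x 30 mm, beside the valve; leave it.
- chisel_b: Loose chisel with a pale handle; leave it.
- mallet: Loose hammer 260 mm long; leave it.
- bench_plane: Loose wooden plane 200 mm long, about 100 mm tall; leave it.
- spare_stock: Loose wooden bar 220 x 40 x 30 mm; leave it.

How it is judged (in metres and radians):
On the way, in this order (a step that is already met when the one before it is completed fails the run):
1. the knob is pulled up, unlocked, still near the white mark (value of joint knob_lift above 0.0105 m and value of joint knob_turn between -0.4 and 0.4 rad), for 0.05 s.
2. the raised knob is turned until its pointer is near the green mark (value of joint knob_lift above 0.009 m and horizontal distance between pointer_tip and green_mark below 0.04 m), for 0.05 s.
At the end, for the whole second after the job is handed in: The knob is down in the seat near the green mark (lift under 2.5 mm, pointer tip within 40 mm of the green mark's centre), at rest (value of joint knob_lift below 0.0025 m and horizontal distance between pointer_tip and green_mark below 0.04 m and velocity of joint knob_turn between -0.05 and 0.05 rad/s); the robot touches nothing.
It fails at once if a loose tool or other thing on the bench is moved more than 30 mm (distance of any of chisel_a, wax_tin, offcut, chisel_b, mallet, bench_plane, spare_stock from where it was at the start of the episode above 0.03 m).
It also fails if it takes over 61 s, if anything falls off the work surface, if the arm or the gripper's body presses on something with over 40 N, if the wrist force passes 120 N, or if a joint passes its speed limit or range.

## Working session

There is one attempt and no reset: what is moved stays moved. The work goes in short steps, Python scripts to look and compute and a shell command to move; the robot and the scene stay as the last step left them, time stands still between calls to the robot, and variables do not carry over. Pictures are saved under pics/ and viewed, at most 10 in all, crops included, and the job is handed in when it is done.

```bash
mkdir -p pics; cat > h.py <<'E'
import numpy as np, cv2
from plant import get_state, imaging, r, finder
from scipy.spatial.transform import Rotation as R
def cam2world(name,st=None):
    c=imaging.get_calibration(name)
    if 'rvec' in c:
        Rm=cv2.Rodrigues(np.array(c['rvec'],float))[0]; t=np.array(c['tvec'],float).ravel()
        return c,Rm.T,-Rm.T@t
    T=np.array(c['hand_eye']); Rt=R.from_euler('xyz',st['eef_rot'],degrees=True).as_matrix()
    return c,Rt@T[:3,:3],Rt@T[:3,3]+np.array(st['tcp_pos'])
def cloud(name,depth,st=None):
    c,Rm,t=cam2world(name,st)
    v,u=np.mgrid[:480,:640]
    P=np.stack([(u-c['cx'])/c['fx']*depth,(v-c['cy'])/c['fy']*depth,depth],-1)
    return P@Rm.T+t
def save(n,im): cv2.imwrite(f'pics/{n}.png',im[:,:,::-1])
E
python3 - <<'E'
from h import *
s=get_state(); print({k:np.round(v,3) for k,v in s.items()})
for n in ('scene','side'):
    im,d=imaging.capture(n); save(n+'0',im); W=cloud(n,d)
    for q in ('knob_grip','green_mark','blue_mark','pointer_tip','wax_tin','bench_plane','mallet','chisel_a','offcut'):
        for o in finder.cut_out(n,q)[:2]:
            m=o['region']&(d>0)
            print(n,q,round(o['p'],2),np.round(o['pixel']),m.sum(),np.round(np.median(W[m],0),3) if m.any() else '')
E
```

```text
{'time_s': np.float64(0.0), 'joints': array([ 8.3257e+01,  2.0590e+01,  6.3200e-01, -1.8000e-02, -7.0136e+01,
       -1.6508e+01]), 'qd': array([ 0.034, -0.01 ,  0.033,  0.028, -0.019,  0.085]), 'joint_torque': array([-1.0000e-03, -5.8272e+01,  2.9306e+01,  6.9970e+00,  7.0000e-03,
       -0.0000e+00]), 'tcp_pos': array([0.266, 0.62 , 0.226]), 'eef_rot': array([ 1.79905e+02, -1.10000e-02, -2.32570e+01]), 'contact_force': array([ 0.301,  0.264, -0.386]), 'moment': array([ 0.007, -0.006, -0.011]), 'gripper_force': np.float64(0.0), 'gripper_width': np.float64(0.087)}
scene knob_grip 0.75 [335. 234.] 1020 [0.509 0.018 0.098]
scene green_mark 0.59 [327. 260.] 41 [ 0.52  -0.04   0.089]
scene green_mark 0.37 [297. 210.] 649 [0.35  0.076 0.041]
scene blue_mark 0.53 [335. 214.] 48 [0.464 0.083 0.088]
scene pointer_tip 0.55 [341. 237.] 1064 [0.509 0.018 0.098]
scene wax_tin 0.76 [298. 209.] 603 [0.35  0.076 0.042]
scene bench_plane 0.66 [424. 159.] 1958 [0.54  0.402 0.035]
scene mallet 0.76 [365. 136.] 896 [0.344 0.399 0.022]
scene chisel_a 0.62 [135. 346.] 1083 [ 0.284 -0.413  0.022]
scene ch
[... 187 characters left out ...]
201.] 668 [0.341 0.423 0.024]
side green_mark 0.21 [320. 222.] 738 [0.493 0.019 0.099]
side blue_mark 0.53 [293. 220.] 28 [0.462 0.085 0.09 ]
side pointer_tip 0.7 [318. 220.] 744 [0.494 0.02  0.1  ]
side pointer_tip 0.37 [253. 186.] 1530 [0.524 0.401 0.035]
side wax_tin 0.79 [250. 251.] 662 [0.335 0.071 0.036]
side wax_tin 0.57 [318. 218.] 747 [0.494 0.019 0.099]
side bench_plane 0.72 [254. 184.] 1410 [0.523 0.402 0.035]
side mallet 0.69 [200. 202.] 625 [0.339 0.417 0.025]
side chisel_a 0.96 [340. 408.] 1585 [ 0.258 -0.415  0.022]
side chisel_a 0.84 [368. 232.] 380 [0.642 0.004 0.024]
side offcut 0.66 [247. 253.] 592 [0.335 0.071 0.038]
side offcut 0.59 [333. 288.] 679 [ 0.427 -0.135  0.03 ]
```

```bash
python3 - <<'E'
from h import *
a=cv2.imread('pics/scene0.png')[170:320,230:430]; b=cv2.imread('pics/side0.png')[150:300,220:420]
cv2.imwrite('pics/crop0.png',np.vstack([cv2.resize(x,None,fx=2,fy=2,interpolation=2) for x in (a,b)]))
c=imaging.get_calibration('wrist'); print(np.round(c['hand_eye'],3),c['fx'])
E
```

```text
[[ 0.001 -0.957 -0.29   0.079]
 [ 1.     0.001  0.    -0.001]
 [-0.    -0.29   0.957 -0.159]
 [ 0.     0.     0.     1.   ]] 334.4363964499085
```

View pics/crop0.png

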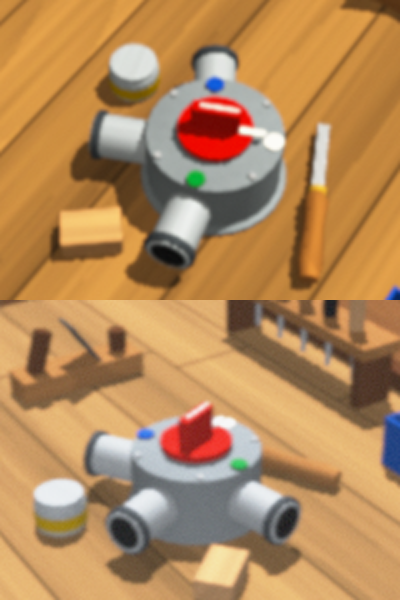

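Scene crop: knob at about pixel (337,234), pointer to the right (world +x), green mark at (328,260) (−y side), blue at (337,212). Side view agrees. Moving above the valve for a close look.

```bash
python3 -m handwheel '[[0,2,-5,4,3],[0,4,-10,7,6],[0,6,-15,7,9],[0,8,-20,7,12],[0,10,-25,7,15],[0,12,-30,7,18],[0,14,-35,7,21],[0,16,-40,7,23]]' && python3 -m handwheel '[[0,2,-5,0,0],[0,4,-10,0,0],[0,6,-15,0,0],[0,7.4,-20,0,0],[0,7.4,-20,0,0],[0,7.4,-20,0,0],[0,7.4,-20,0,0],[0,7.4,-20,0,0]]'
python3 - <<'E'
from h import *
s=get_state(); im,d=imaging.capture('wrist'); save('w1',im); W=cloud('wrist',d,s); np.save('w1.npy',W)
print(s['tcp_pos'],s['eef_rot'],s['joints'],s['time_s'])
for q in ('knob_grip','green_mark','blue_mark'):
    for o in finder.cut_out('wrist',q)[:2]:
        m=o['region']&(d>0); print(q,round(o['p'],2),np.round(o['pixel']),m.sum(),np.round(np.median(W[m],0),3) if m.any() else '')
h=cv2.cvtColor(im,cv2.COLOR_RGB2HSV); x=im.astype(int)
red=(x[...,0]>120)&(x[...,1]<70)&(x[...,2]<70)&(d>0)
P=W[red]; print('z pct',np.round(np.percentile(P[:,2],[5,50,95,99]),4))
near=(np.hypot(W[...,0]-.5,W[...,1]-.02)<.15)&(d>0)
sk=P[(P[:,2]<.108)]; 
e=cv2.minEnclosingCircle(sk[:,:2].astype(np.float32)); print('skirt circ',e)
bar=W[near&(W[...,2]>.124)]; rc=cv2.minAreaRect(bar[:,:2].astype(np.float32)); print('bar',len(bar),rc,bar.mean(0))
wh=(x.min(-1)>190)&near&(W[...,2]>.085)&(W[...,2]<.112); print('white',wh.sum(),np.median(W[wh],0) if wh.any() else '')
E
```

```text
time_s: 2.0
tcp_pos: [0.4268, 0.2185, 0.297]
eef_rot: [-180.0, -0.0, -0.1]
contact_force: [1.3, 0.8, 1.1]
gripper_width: 0.0874
gripper_force: 0.0
time_s: 3.0
tcp_pos: [0.5004, 0.0211, 0.2967]
eef_rot: [-180.0, -0.0, -0.2]
contact_force: [0.9, -0.6, -0.2]
gripper_width: 0.0873
gripper_force: 0.0
[0.50035176 0.02114556 0.29670236] [-1.79989738e+02 -1.85774700e-02 -1.50338412e-01] [ 2.49377191e+01  1.54031634e+00 -1.41576514e+01 -1.47198106e-03
 -7.42808562e+01  6.49123427e+01] 3.0
knob_grip 0.84 [313. 208.] 5030 [0.508 0.031 0.098]
green_mark 0.61 [374. 190.] 300 [ 0.521 -0.035  0.09 ]
green_mark 0.31 [263. 238.] 236 [0.467 0.088 0.089]
blue_mark 0.54 [262. 240.] 285 [0.466 0.088 0.089]
blue_mark 0.35 [313. 207.] 5044 [0.508 0.031 0.098]
z pct [0.0963 0.0978 0.1337 0.1345]
skirt circ ((0.5025172233581543, 0.029322698712348938), 0.045066092163324356)
bar 110325 ((0.5041512250900269, 0.021628007292747498), (0.17698319256305695, 0.0737128034234047), 89.99308013916016) [0.52565264 0.02129977 0.38779349]
white 717 [0.55825441 0.05151892 0.08799857]
```

View pics/w1.png

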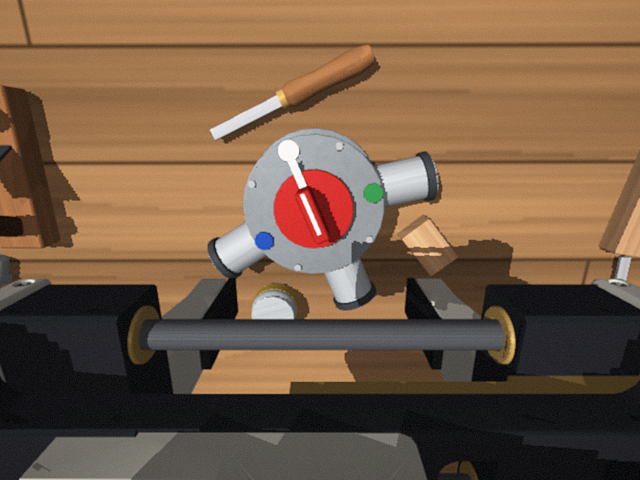

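Wrist view: knob centre (313,208), pointer toward the white disc (289,150), green disc (374,193), blue (264,241), tin at (272,305) and offcut (430,245) clear of the drum. Refining the bar's pose.

```bash
python3 - <<'E'
from h import *
W=np.load('w1.npy'); n=(np.hypot(W[...,0]-.5025,W[...,1]-.029)<.05)
b=W[n&(W[...,2]>.128)&(W[...,2]<.142)]; rc=cv2.minAreaRect(b[:,:2].astype(np.float32)); print(len(b),rc,b.mean(0))
c=b[:,:2]-b[:,:2].mean(0); w,v=np.linalg.eigh(c.T@c); print(np.degrees(np.arctan2(*v[::-1,1])))
s=W[n&(W[...,2]>.093)&(W[...,2]<.1)]; print(cv2.minEnclosingCircle(s[:,:2].astype(np.float32)), np.median(s[:,2]))
E
```

```text
884 ((0.5030689835548401, 0.03077443316578865), (0.0561361163854599, 0.016039002686738968), 22.456045150756836) [0.50433652 0.03087051 0.13325892]
-157.68035300425106
((0.5050899386405945, 0.032372377812862396), 0.04628734290599823) 0.09756482345272816
```

```bash
python3 -m handwheel '[[0,0.3,0.9,0,10],[0,0.3,0.9,-5,20],[0,0.3,0.9,-10,22.5],[0,0.3,0.9,-14,22.5],[0,0.3,0.9,-17,22.5],[0,0.3,0.9,-19.1,22.5],[0,0.3,0.9,-19.1,22.5],[0,0.3,0.9,-19.1,22.5]]' && python3 -m handwheel '[[1,0,0,0,0],[1,0,0,0,0],[1,0,0,0,0],[1,0,0,0,0],[1,0,0,0,0],[1,0,0,0,0],[1,0,0,0,0],[1,0,0,0,0]]' 40
```

```text
time_s: 4.2
tcp_pos: [0.5041, 0.0294, 0.1064]
eef_rot: [180.0, -0.1, 22.3]
contact_force: [0.9, -0.2, 0.5]
gripper_width: 0.088
gripper_force: 0.0
time_s: 5.2
tcp_pos: [0.5032, 0.0299, 0.1056]
eef_rot: [-179.9, -0.0, 22.2]
contact_force: [-3.7, 5.0, 2.9]
gripper_width: 0.0154
gripper_force: 40.0
```

```bash
python3 -m handwheel '[[1,0,0,0.5,0],[1,0,0,1.0,0],[1,0,0,1.45,0],[1,0,0,1.45,0],[1,0,0,1.45,0]]' && python3 -m handwheel '[[1,0,0,0,-6],[1,0,0,0,-12],[1,0,0,0,-18],[1,0,0,0,-24],[1,0,0,0,-24]]'
```

```text
time_s: 5.82
tcp_pos: [0.5032, 0.0299, 0.1201]
eef_rot: [-179.9, -0.0, 22.2]
contact_force: [-2.0, 4.9, 0.6]
gripper_width: 0.016
gripper_force: 40.0
time_s: 6.45
tcp_pos: [0.5032, 0.0296, 0.1201]
eef_rot: [-180.0, 0.0, -1.7]
contact_force: [-2.6, 4.5, 0.5]
gripper_width: 0.0159
gripper_force: 40.0
```

```bash
python3 -m handwheel '[[1,0,0,0,-8],[1,0,0,0,-16],[1,0,0,0,-24],[1,0,0,0,-32],[1,0,0,0,-40],[1,0,0,0,-45],[1,0,0,0,-45]]' && python3 -m handwheel '[[1,0,0,-0.2,0],[1,0,0,-0.35,0],[1,0,0,-0.35,0]]';  python3 -c "
from h import *;s=get_state();print(s['tcp_pos'],s['moment'],s['joints'],s['contact_force'])"
```

```text
time_s: 7.32
tcp_pos: [0.5029, 0.0292, 0.1201]
eef_rot: [180.0, 0.0, -46.6]
contact_force: [-2.7, 3.6, 1.4]
gripper_width: 0.016
gripper_force: 40.0
time_s: 7.7
tcp_pos: [0.5029, 0.0293, 0.1174]
eef_rot: [180.0, 0.0, -46.5]
contact_force: [-9.0, 5.1, 11.5]
gripper_width: 0.016
gripper_force: 40.0
[0.50290479 0.0292505  0.1173949 ] [ 1.7796599   3.12771723 -0.10099372] [ 2.56949727e+01  1.03923036e+01 -2.91324350e+01 -2.13259593e-02
 -5.05079516e+01  1.77901397e+01] [-8.9903352   5.06583446 11.51641957]
```

```bash
python3 -m handwheel '[[1,0,0,-0.1,-1],[1,0,0,-0.1,-2],[1,0,0,-0.1,-3],[1,0,0,-0.1,-4],[1,0,0,-0.1,-5],[1,0,0,-0.1,-6],[1,0,0,-0.1,-7],[1,0,0,-0.1,-8]]'
```

```text
time_s: 8.7
tcp_pos: [0.503, 0.0293, 0.1172]
eef_rot: [180.0, -0.0, -54.5]
contact_force: [-13.1, 5.6, 19.3]
gripper_width: 0.0156
gripper_force: 40.1
```

```bash
python3 -m handwheel '[[1,0,0,0,-1],[1,0,0,0,-2],[1,0,0,0,-3],[1,0,0,0,-4],[1,0,0,0,-5],[1,0,0,0,-6],[1,0,0,0,-7],[1,0,0,0,-8]]'; python3 -c "
from h import *;s=get_state();print(s['moment'])"
```

```text
time_s: 9.7
tcp_pos: [0.5029, 0.0292, 0.1171]
eef_rot: [180.0, -0.0, -62.5]
contact_force: [-11.6, 4.7, 18.5]
gripper_width: 0.0157
gripper_force: 40.1
[1.92135635 4.17635823 0.35433732]
```

```bash
python3 -m handwheel '[[1,0,0,0,-1],[1,0,0,0,-2],[1,0,0,0,-3],[1,0,0,0,-4],[1,0,0,0,-5],[1,0,0,0,-6],[1,0,0,0,-7],[1,0,0,0,-8]]'; python3 -c "
from h import *;s=get_state();print(s['moment'])"
```

```text
time_s: 10.7
tcp_pos: [0.5027, 0.0291, 0.1155]
eef_rot: [179.9, 0.0, -70.6]
contact_force: [-4.0, 3.2, 2.2]
gripper_width: 0.0156
gripper_force: 40.0
[1.35154427 1.73171452 0.12991541]
```

The knob dropped about 1.6 mm, so the pin is in the seat; pushing down.

```bash
python3 -m handwheel '[[1,0,0,-0.2,0],[1,0,0,-0.4,0],[1,0,0,-0.6,0],[1,0,0,-0.6,0]]'; python3 -c "
from h import *;s=get_state();print(s['moment'])"
```

```text
time_s: 11.2
tcp_pos: [0.5027, 0.0291, 0.1093]
eef_rot: [179.9, 0.0, -70.5]
contact_force: [-4.0, 3.4, 0.4]
gripper_width: 0.0162
gripper_force: 40.0
[1.3237612  1.46564355 0.07852187]
```

```bash
python3 -m handwheel '[[1,0,0,-0.2,0],[1,0,0,-0.4,0],[1,0,0,-0.5,0],[1,0,0,-0.55,0],[1,0,0,-0.55,0]]'
```

```text
time_s: 11.82
tcp_pos: [0.5028, 0.029, 0.1054]
eef_rot: [180.0, -0.0, -70.5]
contact_force: [-10.3, 4.7, 16.8]
gripper_width: 0.0159
gripper_force: 40.0
```

Bottomed at the original height. Release and back off.

```bash
python3 -m handwheel '[[0,0,0,0.1,0],[0,0,0,0.1,0],[0,0,0,0.1,0],[0,0,0,0.1,0],[0,0,0,0.1,0],[0,0,0,0.1,0]]' && python3 -m handwheel '[[0,0,0,2,0],[0,0,0,6,0],[0,0,0,11,0],[0,0,0,16,0],[0,0,0,19,0],[0,0,0,19,0],[0,0,0,19,0]]'
python3 - <<'E'
from h import *
s=get_state(); im,d=imaging.capture('wrist'); save('w2',im); W=cloud('wrist',d,s); print(s['tcp_pos'],s['contact_force'])
n=(np.hypot(W[...,0]-.503,W[...,1]-.03)<.05)
b=W[n&(W[...,2]>.128)&(W[...,2]<.15)]; print(len(b),cv2.minAreaRect(b[:,:2].astype(np.float32)),b.mean(0),np.median(b[:,2]))
sk=W[n&(W[...,2]>.09)&(W[...,2]<.12)]; print(np.median(sk[:,2]))
E
```

```text
time_s: 12.58
tcp_pos: [0.5035, 0.0291, 0.105]
eef_rot: [180.0, -0.0, -70.7]
contact_force: [-0.0, -0.1, 1.4]
gripper_width: 0.0703
gripper_force: 0.0
time_s: 13.45
tcp_pos: [0.503, 0.0291, 0.2944]
eef_rot: [180.0, 0.0, -70.8]
contact_force: [-0.1, 0.5, -0.4]
gripper_width: 0.0877
gripper_force: 0.0
[0.50301557 0.02913755 0.29440648] [-0.09803156  0.51682188 -0.41568735]
869 ((0.5041229128837585, 0.030495870858430862), (0.015196766704320908, 0.05498388782143593), 19.645103454589844) [0.50422612 0.02958022 0.13336954] 0.13349466032018847
0.09758443172201353
```

View pics/w2.png

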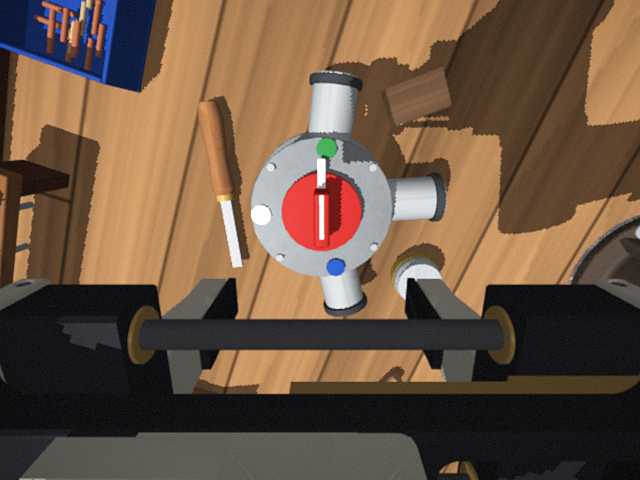

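The pointer (321,160) is at the green mark (327,147). The skirt and bar heights match the original seated knob (0.0976 and 0.1335 m), and the loose items look undisturbed.

```bash
python3 -c "
from plant import r;print(r.close_job())"
```

```text
the job is handed in; nothing more can be done
None
```

The knob was unlocked, turned to the green mark, pushed fully down into its seat there and released, and I handed the job in at about 13.5 s (the verdict was not shown).

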